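# Pack glass paperweights and snap the box shut

## Robot

A 6-joint arm with a two-finger parallel gripper is mounted at the origin on a cart in front of the work surface, level with it; the furniture and walls round the work are solid. World frame = base frame: x ahead of the robot, y to its left, z up, the work surface at z = 0. Lengths are in mm, angles in degrees, forces in N, time in s.
With the tool pointing down it reaches from about 300 to 850 mm from the base axis. Payload 4.2 kg.
Tool frame: the origin (TCP) lies at the very end of the fingers, on their centre line; the grasp point (between the pads) lies 19 mm behind it (env.tcp_to_grasp is the distance from the TCP to the grasp point, in mm); z points along the fingers, y is the line along which they close (so a half turn about z gives the same grasp; the last joint's range is limited). The gripper opens to 91 mm and grips with 3 to 60 N. Pads are 32 mm wide; open, the fingers measure 118 mm over their backs; the gripper's body (76 mm by 178 mm) begins 60 mm behind the grasp point.
Start: joints at [69.442, 18.312, 89.639, -0, 72.044, -1.146], TCP at [191.107, 542.329, 213.976] pointing down, gripper open.
Joint ranges: [-177.97, 177.97], [-48.28, 115.42], [12.27, 149.76], [-77.06, 257.06], [2.81, 150.46], [-146.56, 146.56]. Speed limits (degrees/s): [147.25, 147.25, 180, 180, 180, 180].

## Interface

Orientations are given as [roll, pitch, yaw] about the fixed x, y, z axes, in that order (R = Rz(yaw) Ry(pitch) Rx(roll)).
In Python, from workcell import env gives the robot as it stands.
- The arm moves only by the tool move_arm, never from a script. Its argument "plan" is a list of rows, each a list of 3 entries, a list of its own where there are three numbers: the shift along the world's x, y, z in cm, then the turn about the world's z in degrees, then the closure, from 0 (fully open) to 1 (shut). In form: [[[x, y, z], turn, claw], ...]. A call has 1 to 5 rows; each row shifts and turns the commanded pose from where the row before left it; what a row does not reach is not made up. A row lasts 1/10 s, in which the tool goes at most 50 mm and 8.59 degrees, less where a joint would pass 70% of its speed; a pose out of reach is approached as far as the arm can. A call is refused whole if a number of a shift passes 5 or a number of a turn 8.59, either way. A call with a gripper value outside its range is refused whole. The fingers move at their own pace and stop on an object; "squeeze" is the grip in N (left out, the last holds). Time passes only in rows, so rows that do not move let the fingers close. It gives the time, the measured TCP pose, the force, the opening and the grip force at its end, in the units of the state.
- env.state(): the state, without advancing time (a new reading comes with each control period).
- env.grab_frame(name): name is "side" or "top"; returns a dict with "frame" (480x640x3 uint8, red, green, blue), "z_map" (480x640 float32, mm along the optical axis (not along the pixel's ray), 0 where there is no reading), "fovy" (degrees; the focal length in pixels is half the picture's height over the tangent of half this angle, whatever the lens; pixels are square), "cx", "cy" (the principal point, pixels), "position" and "orientation" of the camera in the world. Camera axes: x right, y down, z forward; pixel columns grow to the right and rows downward; lengths in mm; the calibration is good to about 2 mm. A picture is of the moment at which its call begins.
- env.job_done(): hands the job in; it is judged then, once.
Trained networks look in a picture, given as the dict that the camera call returned (one of the last four; its "shot" number tells which), for a name from the list of things; names that differ only in an ending like _2 or _b are one class to them, and where a whole thing is asked for, a point or a joint stands for the part that bears it (a point fixed in the world has none). Each returns a list of dicts, best first, with "score" (0 to 1); they miss things now and then, are a little off and sometimes report something else, mostly with a low value. They report only what shows in the picture. A call takes as long as a camera call. They do not tell look-alikes from the thing itself.
- env.search_frame(picture, label): "point" ([column, row] in pixels, amid what is visible of it).
- env.landmark_of(picture, label): "point" ([column, row] in pixels: a listed point, or the origin of a listed thing).
The state is a dict: "time_s": time; "qpos": joint angles; "qvel": joint speeds; "effort": joint torques, N m; "ee_pos": TCP position; "ee_rot": TCP orientation; "force": force on the tool from outside, world axes, zero at the start; "torque": the same for the moment, N m; "gripper_width": finger opening in mm; "gripper_force": force on a finger pad.
Only numpy, scipy, OpenCV 4.12 (cv2) and the standard library are available. Lean on these libraries where they do the work, as an engineer would, in place of code of your own. Each camera call takes 0.05 s, during which the arm holds its last target. There are 200 camera calls.

## Task

Pack the round glass paperweights for storage: lower every one gently into its own cell of the open grey box so that it stands upright on the box's floor, not dropped or pressed in hard. When all are in, put the lid squarely on the box with its four snap tabs still up, then press the tabs down one after another around the rim until all four have snapped shut, and leave the other things on the bench where they are.

Things in the scene. Friction and masses are not known exactly. Their poses are not given: they have to be found in the camera images.
- box: Open-topped grey plastic box, fixed to the bench. Origin: centre of its underside; z up, x across its short side, y along its long side. Inside 144 mm (x) by 202 mm (y), walls 4 mm, floor 8 mm and rim 76 mm above the underside (68 mm deep). Outside the rim a flange 6 mm thick, 166 x 224 mm overall.
- box_in (a point): Centre of the box's inner floor, axes as the box. Two ribs across x, 5 mm thick and 12 mm high, at y = -34 and +34 mm divide the floor into three cells centred on y = -67, 0 and +67 mm, x = 0; each takes one paperweight.
- lid: Loose grey plastic lid, about 0.4 kg, right way up. Origin: centre of its underside; z up, x short side, y long side. Below, a plug 138 x 196 mm, 8 mm deep, enters the box mouth with 3 mm play all round; the plate above it, 170 x 228 mm, z = 8 to 14 mm, rests on the rim (lid origin then 68 mm above the box's underside). Either way round (half turn) fits.
- lid_grip (a point): Centre of the lid's handle bar, 68 mm above the lid's underside, axes as the lid: bar 16 mm wide (x), 90 mm long (y), 14 mm high, on two posts at y = +-36 mm. Take it from above, the fingers closing along the lid's x. A desk lamp's shade hangs over the left of the bench from 0.7 m up: carry things low there.
- globe_1: Round clear-green glass paperweight, a ball 60 mm across and 55 mm high with a flat foot 33 mm across, about 0.13 kg; widest 25 mm above the foot. Origin: centre of the foot, z up. Two or three are present.
- globe_2: Another, the same as globe_1.
- globe_3: Another, the same as globe_1.
- tab_1 (a joint): Hinge of the snap tab at the middle of the lid's +x long edge: a flap 40 mm wide reaching 36 mm out from its hinge, which lies 80 mm from the lid's centre, 23 mm above the lid's underside. 0 = raised 32 degrees, pointing up and out (open); 0.55 rad = level (shut). A detent holds it at either end (about 3 N at the press point, more with friction); pressed past 0.28 rad it snaps shut by itself.
- press_1 (a point): Point on the top face of tab_1, 24 mm out from its hinge; moves with the tab, top face 25 mm above the lid's underside when shut. With closed fingers come straight down 104 mm out from the lid's centre (clear of the hinge housing, which ends 2 mm beyond the hinge and 33 mm above the lid's underside) until the tips are about there.
- tab_2 (a joint): Hinge of the snap tab at the middle of the lid's +y short edge: a flap 40 mm wide reaching 36 mm out from its hinge, which lies 109 mm from the lid's centre, 23 mm above the lid's underside. 0 = raised 32 degrees, pointing up and out (open); 0.55 rad = level (shut). A detent holds it at either end (about 3 N at the press point, more with friction); pressed past 0.28 rad it snaps shut by itself.
- press_2 (a point): Point on the top face of tab_2, 24 mm out from its hinge; moves with the tab, top face 25 mm above the lid's underside when shut. With closed fingers come straight down 133 mm out from the lid's centre (clear of the hinge housing, which ends 2 mm beyond the hinge and 33 mm above the lid's underside) until the tips are about there.
- tab_3 (a joint): Hinge of the snap tab at the middle of the lid's -x long edge: a flap 40 mm wide reaching 36 mm out from its hinge, which lies 80 mm from the lid's centre, 23 mm above the lid's underside. 0 = raised 32 degrees, pointing up and out (open); 0.55 rad = level (shut). A detent holds it at either end (about 3 N at the press point, more with friction); pressed past 0.28 rad it snaps shut by itself.
- press_3 (a point): Point on the top face of tab_3, 24 mm out from its hinge; moves with the tab, top face 25 mm above the lid's underside when shut. With closed fingers come straight down 104 mm out from the lid's centre (clear of the hinge housing, which ends 2 mm beyond the hinge and 33 mm above the lid's underside) until the tips are about there.
- tab_4 (a joint): Hinge of the snap tab at the middle of the lid's -y short edge: a flap 40 mm wide reaching 36 mm out from its hinge, which lies 109 mm from the lid's centre, 23 mm above the lid's underside. 0 = raised 32 degrees, pointing up and out (open); 0.55 rad = level (shut). A detent holds it at either end (about 3 N at the press point, more with friction); pressed past 0.28 rad it snaps shut by itself.
- press_4 (a point): Point on the top face of tab_4, 24 mm out from its hinge; moves with the tab, top face 25 mm above the lid's underside when shut. With closed fingers come straight down 133 mm out from the lid's centre (clear of the hinge housing, which ends 2 mm beyond the hinge and 33 mm above the lid's underside) until the tips are about there.
- foil_roll: Flat roll of copper foil, 72 mm across, 6 mm high; bystander, to be left alone. Origin: centre of its underside.
- weight: Brass weight with a knob, 39 mm across, 46 mm high; bystander, to be left alone. Origin: centre of its underside.
- oil_bottle: Small bottle with a nozzle, 38 mm across, 98 mm high; bystander, to be left alone. Origin: centre of its underside.
- pen: Marker pen lying down, 129 x 14 x 14 mm; bystander, to be left alone. Origin: centre of its underside.
Not all that is in view belongs to the job. What is shaped like the globe_3 but black or pink is not meant.

How it is judged:
By the outcome, as a careful person would: the job done as asked, in the order asked, and still so for the second after the job is handed in, with the robot touching nothing.
Of globe_1, globe_2, globe_3 only 2 to 3 are there at a start; the rules pass over those that are not, and their reading is None.
At some moment in a run one of lid may be knocked a few centimetres aside while the robot is not near it.
It also fails if it takes over 200 s, if anything falls off the work surface, if the arm or the gripper's body presses on something with over 40 N, if the wrist force passes 120 N, or if a joint passes its speed limit or range.

## Working session

There is one attempt and no reset: what is moved stays moved. The work goes in short steps, Python scripts to look and compute and a tool call to move; the robot and the scene stay as the last step left them, time stands still between calls to the robot, and variables do not carry over. Pictures are saved under pics/ and viewed, at most 14 in all, crops included, and the job is handed in when it is done.

Besides the shell and the picture viewer there is one more tool, called after "Emit:" as name(argument=value, ...), one argument or row to a line, values as JSON. move_arm: Moves the arm, as the interface text tells. Its arguments: {"type":"object","properties":{"plan":{"type":"array","items":{"type":"array"}},"squeeze":{"type":"number"}},"required":["plan"]}

```bash
mkdir -p pics; cat > h.py <<'E'
import numpy as np, cv2
from workcell import env
from scipy.spatial.transform import Rotation as R
def rot(o):
    o=np.array(o,float)
    return o if o.shape==(3,3) else (R.from_euler('xyz',o,degrees=True).as_matrix() if o.size==3 else R.from_quat(o).as_matrix())
def world(p,uv,z=None,plane=None):
    f=p["frame"].shape[0]/2/np.tan(np.radians(p["fovy"])/2)
    d=np.array([(uv[0]-p["cx"])/f,(uv[1]-p["cy"])/f,1.]); M=rot(p["orientation"]); o=np.array(p["position"])
    if plane is not None:
        w=M@d; return o+w*(plane-o[2])/w[2]
    return o+M@(d*z)
def cloud(p):
    f=240/np.tan(np.radians(p["fovy"])/2)
    v,u=np.mgrid[:480,:640]; z=p["z_map"]
    return np.stack([(u-p["cx"])/f*z,(v-p["cy"])/f*z,z],-1)@rot(p["orientation"]).T+np.array(p["position"])
def save(p,n): cv2.imwrite(f"pics/{n}.png",p["frame"][...,::-1])
E
python3 - <<'E'
from h import *
for n in("top","side"):
    p=env.grab_frame(n); save(p,n+"0"); print(n,p["fovy"],p["cx"],p["cy"],p["position"],p["orientation"])
    c=cloud(p)
    for l in("globe_1","box","box_in","lid","lid_grip","press_1","oil_bottle","pen"):
        for f in(env.search_frame,env.landmark_of):
            try:
                for r in f(p,l)[:5]:
                    u,v=r["point"]; print(l,f.__name__[:4],round(r["score"],2),np.round([u,v]),np.round(c[int(v),int(u)]))
            except Exception as e: print(l,e)
print(env.state())
E
```

```text
top 44.413212351218284 311.59200643591527 238.33654806174917 [ 302.03806078   54.5194837  1369.85817089] [-1.68795416e+02  7.35853569e-02 -9.05927794e+01]
globe_1 call 0.97 [437. 169.] [ 728. -242.   52.]
globe_1 call 0.88 [266. 332.] [355. 159.  55.]
globe_1 call 0.85 [340. 294.] [435.  -9.  54.]
globe_1 call 0.84 [341. 240.] [562. -14.  48.]
globe_1 call 0.7 [371. 335.] [346. -74.  48.]
globe_1 call 0.94 [370. 336.] [344. -73.  56.]
globe_1 call 0.92 [341. 240.] [562. -14.  48.]
globe_1 call 0.9 [336. 197.] [660.  -2.  52.]
globe_1 call 0.83 [178. 219.] [614. 363.  52.]
globe_1 call 0.75 [266. 332.] [353. 159.  54.]
box call 0.97 [428. 259.] [ 522. -219.   10.]
box call 0.61 [423. 260.] [ 517. -207.   10.]
box_in call 0.62 [430. 258.] [ 524. -224.    8.]
box_in call 0.71 [425. 262.] [ 515. -212.    7.]
lid call 0.66 [246. 250.] [535. 200.  77.]
lid call 0.81 [250. 247.] [544. 194.  70.]
lid_grip call 0.89 [247. 248.] [541. 201.  72.]
lid_grip call 0.96 [248. 246.] [545. 198.  75.]
lid_grip call 0.17 [324. 153.] [786.  21.  -1.]
press_1 call 0.78 [240. 306.] [413. 218.  45.]
press_1
[... 2471 characters left out ...]
384. 232.] [752. 131.   2.]
{'time_s': 1.7, 'qpos': array([ 6.94447714e+01,  1.83113339e+01,  8.96391961e+01, -1.19865551e-03,
        7.20443376e+01, -1.14593733e+00]), 'qvel': array([ 0.06918443,  0.00097067,  0.02966255, -0.00754155,  0.01637338,
        0.100934  ]), 'effort': array([ 8.65450984e-04, -4.12347722e+01, -2.32229179e+01,  7.26516964e-02,
        3.78288841e-02, -2.71572435e-05]), 'ee_pos': array([191.09058571, 542.33121939, 213.9802749 ]), 'ee_rot': array([1.79994891e+02, 1.24272471e-03, 1.60591078e+02]), 'force': array([-0.88715067,  0.32883616, -0.25018685]), 'torque': array([ 0.02914424, -0.04553322,  0.03353363]), 'gripper_force': 0.0, 'gripper_width': 91.27880774615161}
```

View pics/top0.png

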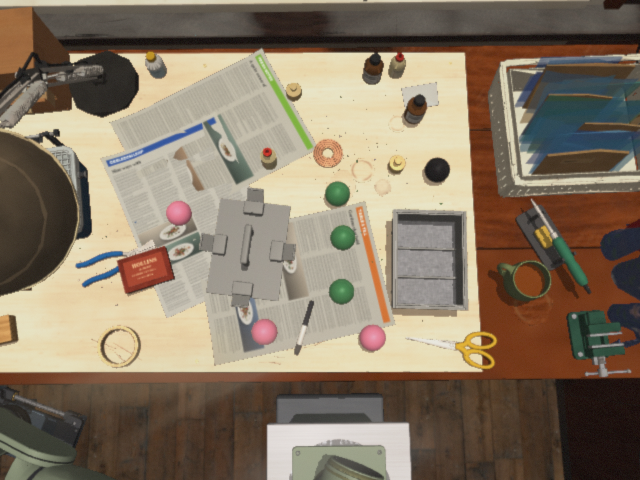

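View pics/side0.png

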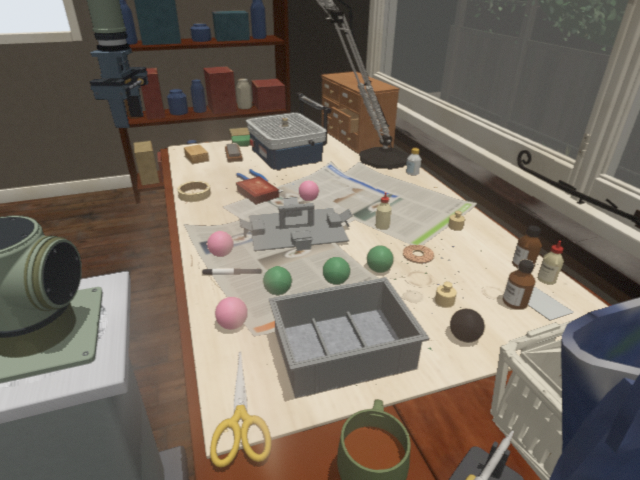

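```bash
cat >> h.py <<'E'
from scipy.optimize import least_squares
def globes(p):
    c=cloud(p); hsv=cv2.cvtColor(p["frame"],cv2.COLOR_RGB2HSV)
    m=((hsv[...,0]>55)&(hsv[...,0]<85)&(hsv[...,1]>110)&(p["z_map"]>0)&(c[...,2]>8)&(c[...,2]<150)&(c[...,1]>-330)).astype(np.uint8)
    n,l,s,_=cv2.connectedComponentsWithStats(m); out=[]
    for i in range(1,n):
        if s[i,4]<60: continue
        q=c[cv2.erode((l==i).astype(np.uint8),np.ones((3,3)))>0]
        r=least_squares(lambda x:np.linalg.norm(q-x,axis=1)-30,q.mean(0)-[0,0,15],loss="soft_l1")
        out.append((r.x,len(q)))
    return out
def rect(q):
    (a,b),(w,h),t=cv2.minAreaRect(q[:,:2].astype(np.float32)); return np.round([a,b,w,h,t],1)
def near(c,x,y,r,z0,z1): return c[(np.hypot(c[...,0]-x,c[...,1]-y)<r)&(c[...,2]>z0)&(c[...,2]<z1)]
E
python3 - <<'E'
from h import *
for n in("top","side"):
    p=env.grab_frame(n); c=cloud(p)
    for g,k in globes(p): print(n,"globe",g.round(1),k)
    q=near(c,520,-220,160,70,85); print("rim",rect(q),np.median(q[:,2]))
    q=near(c,542,198,160,9,22); print("plate",rect(q),np.median(q[:,2]))
    q=near(c,542,198,60,62,90); print("bar",rect(q),np.median(q[:,2]),q.mean(0))
    q=near(c,540,198,60,10,20);print(np.median(q[:,2]))
    q=near(c,450,100,20,-20,20);print("bench",np.median(q[:,2]))
E
```

```text
rim [ 508.4 -251.5  251.9  225.1   87.7] 75.3109006758823
plate [547.1 207.2 297.2 256.3  16.4] 13.487471022062437
bar [547.8 202.1  16.6  87.8  82.9] 73.79688952784068 [547.40618547 201.55401071  73.69737624]
13.851397054005588
bench 1.259621043735251
rim [ 507.5 -251.2  253.9  224.9   87.5] 74.99189881114995
plate [546.  192.5 189.4 263.   82.4] 13.135150458992143
bar [546.8 200.1  18.7  87.7  84.6] 71.21597760253798 [546.66861829 197.64244279  70.33431179]
13.142117792629506
bench 1.0263855025143016
```

```bash
cat >> h.py <<'E'
def boxfit(c):
    m=((c[...,2]>70)&(c[...,2]<82)&(abs(c[...,0]-515)<150)&(abs(c[...,1]+215)<150)).astype(np.uint8)
    n,l,s,_=cv2.connectedComponentsWithStats(m); i=1+np.argmax(s[1:,4]); return rect(c[l==i]),s[i,4]
E
python3 - <<'E'
from h import *
for n in("top","side"):
    p=env.grab_frame(n); c=cloud(p); 
    for u,v in([(337,193),(343,237),(341,291)] if n=="top" else [(278,281),(337,271),(380,259)]): print(p["frame"][v,u],cv2.cvtColor(p["frame"],cv2.COLOR_RGB2HSV)[v,u],c[v,u].round())
    print(boxfit(c))
    q=near(c,515,-215,50,4,13); print("floor",np.median(q[:,2]))
    for x in range(440,600,8):
        a=c[(abs(c[...,0]-x)<4)&(abs(c[...,1]+215)<30)&(c[...,2]<40)]; print(x,np.median(a[:,2]).round(1),end="; ")
E
```

```text
[ 91 147  95] [ 62  97 147] [668.  -6.  60.]
[ 95 152 100] [ 63  96 152] [565. -18.  53.]
[103 160 107] [ 62  91 160] [442. -11.  52.]
(array([ 510.2, -209.1,  167.1,  225.7,   87.4]), np.int32(1677))
floor 7.637682409865647
440 7.6; 448 7.3; 456 7.2; 464 7.7; 472 9.1; 480 11.1; 488 6.6; 496 6.8; 504 7.7; 512 7.2; 520 7.5; 528 7.4; 536 6.9; 544 16.8; 552 7.6; 560 7.6; 568 8.8; 576 7.7; 584 7.3; 592 7.2; [ 95 133  98] [ 62  73 133] [ 286. -714.  569.]
[ 96 135  98] [ 62  74 135] [562. -41.  41.]
[ 98 134  99] [ 61  69 134] [663. -30.  41.]
(array([ 509.4, -208.2,  169.1,  224.8,   87.5]), np.int32(2696))
floor 7.481319705652652
440 7.6; 448 7.3; 456 7.4; 464 7.5; 472 10.9; 480 8.4; 488 7.7; 496 7.5; 504 7.5; 512 7.5; 520 7.0; 528 7.6; 536 7.7; 544 17.9; 552 7.4; 560 7.5; 568 7.3; 576 7.5; 584 7.3; 592 7.4;
```

```bash
sed -i 's/>110)&(p/>50)\&(p/; s/hsv\[...,0\]<85/hsv[...,0]<75/' h.py
python3 - <<'E'
from h import *
for n in("top","side"):
    p=env.grab_frame(n)
    for g,k in globes(p): print(n,"globe",g.round(1),k)
E
```

```text
top globe [675.8  -7.8  24.4] 321
top globe [570.1 -18.4  24.4] 341
top globe [444.6 -12.7  24.4] 359
side globe [529.3 861.2   1.1] 42
side globe [675.7  -7.1  24.2] 257
side globe [569.2 -17.3  24.3] 406
side globe [443.5 -11.7  24.3] 301
```

Emit:
move_arm(
  plan=[
    [[3.2, -3.7, -0.3], 1.1, 0],
    [[3.2, -3.7, -0.3], 1.1, 0],
    [[3.2, -3.7, -0.3], 1.1, 0],
    [[3.2, -3.7, -0.3], 1.1, 0],
    [[3.2, -3.7, -0.3], 1.1, 0],
  ],
  squeeze=10,
)

```text
time_s: 2.5
ee_pos: [352.1, 355.8, 199.1]
ee_rot: [180.0, 0.0, 166.2]
force: [0.1, 0.4, -0.0]
gripper_width: 91.4
gripper_force: 0.0
```

Emit:
move_arm(
  plan=[
    [[3.2, -3.7, -0.3], 1.1, 0],
    [[3.2, -3.7, -0.3], 1.1, 0],
    [[3.2, -3.7, -0.3], 1.1, 0],
    [[3.2, -3.7, -0.3], 1.1, 0],
    [[3.2, -3.7, -0.3], 1.1, 0],
  ],
)

```text
time_s: 3.0
ee_pos: [512.3, 170.6, 184.1]
ee_rot: [180.0, 0.0, 171.6]
force: [0.1, 0.5, -0.2]
gripper_width: 91.0
gripper_force: 0.0
```

Emit:
move_arm(
  plan=[
    [[3.2, -3.7, -0.3], 1.1, 0],
    [[3.2, -3.7, -0.3], 1.1, 0],
    [[3.2, -3.7, -0.3], 1.1, 0],
    [[3.2, -3.7, -0.3], 1.1, 0],
    [[0, 0, 0], 1.3, 0],
  ],
)

```text
time_s: 3.5
ee_pos: [642.3, 19.5, 170.7]
ee_rot: [-179.9, 0.1, 177.1]
force: [-1.0, 0.9, 1.5]
gripper_width: 91.3
gripper_force: 0.0
```

Emit:
move_arm(
  plan=[
    [[3.7, -3.2, 0], 0.1, 0],
    [[0, 0, -4.5], 0, 0],
    [[0, 0, -4], 0, 0],
    [[0, 0, 0], 0, 0],
  ],
)

```text
time_s: 3.9
ee_pos: [671.4, -7.1, 80.9]
ee_rot: [180.0, -0.8, 177.4]
force: [-1.2, 0.6, -0.6]
gripper_width: 91.5
gripper_force: 0.0
```

Emit:
move_arm(
  plan=[
    [[0.2, 0, 0], 0, 0],
    [[0, 0, 0], 0, 0],
  ],
)

```text
time_s: 4.1
ee_pos: [680.0, -7.2, 89.8]
ee_rot: [180.0, 0.3, 177.4]
force: [-0.6, -0.0, -0.1]
gripper_width: 91.1
gripper_force: 0.0
```

Emit:
move_arm(
  plan=[
    [[-0.2, 0, -3], 0, 0],
    [[0, 0, -2.5], 0, 0],
    [[0, 0, -1.5], 0, 0],
    [[0, 0, -0.6], 0, 0],
    [[0, 0, -0.3], 0, 0],
  ],
)

```text
time_s: 4.6
ee_pos: [677.0, -7.5, 8.9]
ee_rot: [180.0, 0.1, 177.4]
force: [-0.4, 0.0, -0.2]
gripper_width: 91.0
gripper_force: 0.0
```

Emit:
move_arm(
  plan=[
    [[0, 0, 0], 0, 0],
    [[0, 0, 0], 0, 0.3],
    [[0, 0, 0], 0, 0.5],
    [[0, 0, 0], 0, 0.7],
    [[0, 0, 0], 0, 1],
  ],
)

```text
time_s: 5.1
ee_pos: [676.3, -7.7, 8.3]
ee_rot: [180.0, 0.0, 177.4]
force: [0.9, 0.0, -0.3]
gripper_width: 61.8
gripper_force: 0.0
```

Emit:
move_arm(
  plan=[
    [[0, 0, 0], 0, 1],
    [[0, 0, 0], 0, 1],
    [[0, 0, 0], 0, 1],
    [[0, 0, 1], 0, 1],
    [[0, 0, 2], 0, 1],
  ],
)

```text
time_s: 5.6
ee_pos: [674.5, -7.6, 36.6]
ee_rot: [180.0, -0.3, 177.4]
force: [-0.1, 0.2, -1.4]
gripper_width: 58.8
gripper_force: 10.0
```

Emit:
move_arm(
  plan=[
    [[0, 0, 4], 0, 1],
    [[-1, -1.5, 4], 0, 1],
    [[-2, -4, 2], 0, 1],
    [[-2, -4, 0], 0, 1],
    [[-2, -4, 0], 0, 1],
  ],
)

```text
time_s: 6.1
ee_pos: [605.7, -143.8, 139.6]
ee_rot: [-180.0, 0.1, 177.4]
force: [0.8, -0.6, -1.1]
gripper_width: 58.5
gripper_force: 10.0
```

Emit:
move_arm(
  plan=[
    [[-2, -4, 0], 0, 1],
    [[-0.9, -2.9, 0], 0, 1],
    [[0, 0, 0], 0, 1],
    [[0, 0, 0], 0, 1],
    [[0, 0, 0], 0, 1],
  ],
)

```text
time_s: 6.6
ee_pos: [577.4, -210.8, 138.1]
ee_rot: [180.0, 0.0, 177.4]
force: [0.3, 0.3, -1.6]
gripper_width: 58.6
gripper_force: 10.0
```

Emit:
move_arm(
  plan=[
    [[0, -0.1, -3.5], 0, 1],
    [[0, 0, -3], 0, 1],
    [[0, 0, -2.5], 0, 1],
    [[0, 0, -1.5], 0, 1],
    [[0, 0, -0.8], 0, 1],
  ],
)

```text
time_s: 7.1
ee_pos: [576.7, -210.9, 23.3]
ee_rot: [179.9, -0.2, 177.5]
force: [0.1, 0.6, -0.8]
gripper_width: 58.9
gripper_force: 10.0
```

Emit:
move_arm(
  plan=[
    [[0, 0, -0.3], 0, 1],
    [[0, 0, 0], 0, 1],
    [[0, 0, 0], 0, 1],
  ],
)

```text
time_s: 7.4
ee_pos: [577.9, -212.7, 23.0]
ee_rot: [-180.0, 0.1, 177.4]
force: [0.1, 0.4, -1.7]
gripper_width: 58.5
gripper_force: 10.0
```

Emit:
move_arm(
  plan=[
    [[0, 0, -0.3], 0, 1],
    [[0, 0, -0.1], 0, 1],
    [[0, 0, 0], 0, 1],
  ],
)

```text
time_s: 7.7
ee_pos: [577.0, -212.7, 18.1]
ee_rot: [180.0, 0.0, 177.4]
force: [1.0, -0.2, -1.4]
gripper_width: 58.3
gripper_force: 10.0
```

Emit:
move_arm(
  plan=[
    [[0, 0, -0.1], 0, 1],
    [[0, 0, 0], 0, 1],
  ],
)

```text
time_s: 7.9
ee_pos: [577.0, -212.7, 16.9]
ee_rot: [180.0, -0.0, 177.4]
force: [0.2, 0.4, -1.6]
gripper_width: 58.3
gripper_force: 10.0
```

Emit:
move_arm(
  plan=[
    [[0, 0, -0.1], 0, 1],
    [[0, 0, 0], 0, 1],
  ],
)

```text
time_s: 8.1
ee_pos: [577.2, -212.8, 16.2]
ee_rot: [-180.0, 0.0, 177.4]
force: [-1.0, 0.4, 1.4]
gripper_width: 58.6
gripper_force: 10.0
```

Emit:
move_arm(
  plan=[
    [[0, 0, 0], 0, 0.3],
    [[0, 0, 0], 0, 0.2],
    [[0, 0, 0], 0, 0.1],
    [[0, 0, 0], 0, 0.1],
    [[0, 0, 0], 0, 0.1],
  ],
)

```text
time_s: 8.6
ee_pos: [577.1, -212.7, 16.0]
ee_rot: [180.0, 0.0, 177.4]
force: [0.1, -0.8, -0.0]
gripper_width: 81.7
gripper_force: 0.0
```

Emit:
move_arm(
  plan=[
    [[0, 0, 1], 0, 0.1],
    [[0, 0, 3], 0, 0.1],
    [[0, 0, 4], 0, 0.1],
    [[0, 0, 4.5], 0, 0.1],
    [[0, 2, 2], 0, 0],
  ],
)

```text
time_s: 9.1
ee_pos: [579.2, -194.9, 166.4]
ee_rot: [-179.8, 0.5, 177.3]
force: [-0.1, 1.1, 0.7]
gripper_width: 87.5
gripper_force: 0.0
```

Emit:
move_arm(
  plan=[
    [[0, 4, 0], 0, 0],
    [[0, 4, 0], 0, 0],
    [[0, 4, 0], 0, 0],
    [[-0.8, 4, 0], 0, 0],
    [[0, 1.4, 0], 0, 0],
  ],
)

```text
time_s: 9.6
ee_pos: [568.1, -15.6, 161.8]
ee_rot: [179.9, -0.0, 177.5]
force: [0.7, -1.0, 0.2]
gripper_width: 91.5
gripper_force: 0.0
```

Emit:
move_arm(
  plan=[
    [[0, 0, -3], 0, 0],
    [[0, 0, -3], 0, 0],
    [[0, 0, 0], 0, 0],
    [[0, 0, 0], 0, 0],
  ],
)

```text
time_s: 10.0
ee_pos: [569.5, -19.2, 101.6]
ee_rot: [-180.0, 0.0, 177.4]
force: [0.3, 0.1, 1.2]
gripper_width: 91.3
gripper_force: 0.0
```

Descend 9.3 to z ≈ 8, grip, lift.

Emit:
move_arm(
  plan=[
    [[0, 0.1, -3.5], 0, 0],
    [[0, 0, -3], 0, 0],
    [[0, 0, -1.7], 0, 0],
    [[0, 0, -0.8], 0, 0],
    [[0, 0, -0.3], 0, 0],
  ],
)

```text
time_s: 10.5
ee_pos: [570.2, -18.0, 8.7]
ee_rot: [180.0, 0.1, 177.4]
force: [-0.3, 0.4, -0.7]
gripper_width: 91.1
gripper_force: 0.0
```

Emit:
move_arm(
  plan=[
    [[0, 0, 0], 0, 0],
    [[0, 0, 0], 0, 0.3],
    [[0, 0, 0], 0, 0.5],
    [[0, 0, 0], 0, 0.7],
    [[0, 0, 0], 0, 1],
  ],
)

```text
time_s: 11.0
ee_pos: [569.3, -17.7, 8.4]
ee_rot: [180.0, 0.0, 177.4]
force: [-0.0, 1.0, 0.1]
gripper_width: 62.5
gripper_force: 0.0
```

Emit:
move_arm(
  plan=[
    [[0, 0, 0], 0, 1],
    [[0, 0, 0], 0, 1],
    [[0, 0, 0], 0, 1],
    [[0, 0, 0], 0, 1],
  ],
)

```text
time_s: 11.4
ee_pos: [569.3, -17.7, 8.2]
ee_rot: [180.0, 0.0, 177.4]
force: [-0.2, 0.0, 3.6]
gripper_width: 58.4
gripper_force: 10.0
```

Emit:
move_arm(
  plan=[
    [[0, 0, 1], 0, 1],
    [[0, 0, 2], 0, 1],
    [[0, 0, 4], 0, 1],
    [[0, -1, 4], 0, 1],
    [[-1, -3, 2], 0, 1],
  ],
)

```text
time_s: 11.9
ee_pos: [561.7, -56.6, 141.8]
ee_rot: [180.0, 0.4, 177.6]
force: [-0.3, -0.6, -1.2]
gripper_width: 58.3
gripper_force: 10.0
```

Emit:
move_arm(
  plan=[
    [[-1.4, -4, 0], 0, 1],
    [[-1.4, -4, 0], 0, 1],
    [[-1.4, -4, 0], 0, 1],
    [[-0.7, -3.1, 0], 0, 1],
    [[0, 0, 0], 0, 1],
  ],
)

```text
time_s: 12.4
ee_pos: [509.0, -212.0, 138.2]
ee_rot: [-179.9, -0.0, 177.1]
force: [-0.1, 0.5, -1.1]
gripper_width: 58.7
gripper_force: 10.0
```

Emit:
move_arm(
  plan=[
    [[0, 0, 0], 0, 1],
    [[0, 0, 0], 0, 1],
  ],
)

```text
time_s: 12.6
ee_pos: [510.1, -207.8, 137.9]
ee_rot: [180.0, -0.0, 177.4]
force: [0.5, 0.6, -1.3]
gripper_width: 58.8
gripper_force: 10.0
```

Emit:
move_arm(
  plan=[
    [[0, 0, -3.5], 0, 1],
    [[0, 0, -3], 0, 1],
    [[0, 0, -2.5], 0, 1],
    [[0, 0, -1.5], 0, 1],
    [[0, 0, -0.8], 0, 1],
  ],
)

```text
time_s: 13.1
ee_pos: [509.6, -207.0, 23.5]
ee_rot: [179.9, -0.2, 177.5]
force: [0.2, 0.1, -0.7]
gripper_width: 58.7
gripper_force: 10.0
```

Emit:
move_arm(
  plan=[
    [[0, 0, -0.3], 0, 1],
    [[0, 0, 0], 0, 1],
    [[0, 0, 0], 0, 1],
  ],
)

```text
time_s: 13.4
ee_pos: [510.9, -208.7, 22.9]
ee_rot: [-180.0, 0.1, 177.4]
force: [1.5, 0.8, -1.6]
gripper_width: 58.6
gripper_force: 10.0
```

Emit:
move_arm(
  plan=[
    [[0, 0, -0.3], 0, 1],
    [[0, 0, -0.1], 0, 1],
    [[0, 0, 0], 0, 1],
  ],
)

```text
time_s: 13.7
ee_pos: [510.0, -208.7, 18.0]
ee_rot: [180.0, 0.0, 177.4]
force: [-0.2, -0.0, -1.7]
gripper_width: 58.7
gripper_force: 10.0
```

Emit:
move_arm(
  plan=[
    [[0, 0, -0.1], 0, 1],
    [[0, 0, 0], 0, 1],
  ],
)

```text
time_s: 13.9
ee_pos: [510.1, -208.7, 16.9]
ee_rot: [180.0, -0.0, 177.4]
force: [1.1, -0.1, -2.0]
gripper_width: 58.6
gripper_force: 10.0
```

Emit:
move_arm(
  plan=[
    [[0, 0, -0.1], 0, 1],
    [[0, 0, 0], 0, 1],
  ],
)

```text
time_s: 14.1
ee_pos: [510.2, -208.8, 16.3]
ee_rot: [-180.0, 0.0, 177.4]
force: [-0.8, 0.0, 1.4]
gripper_width: 58.6
gripper_force: 10.0
```

Emit:
move_arm(
  plan=[
    [[0, 0, 0], 0, 0.3],
    [[0, 0, 0], 0, 0.2],
    [[0, 0, 0], 0, 0.1],
    [[0, 0, 0], 0, 0.1],
    [[0, 0, 0], 0, 0.1],
  ],
)

```text
time_s: 14.6
ee_pos: [510.1, -208.7, 15.9]
ee_rot: [180.0, -0.0, 177.4]
force: [-0.1, -0.5, 0.1]
gripper_width: 81.9
gripper_force: 0.0
```

Emit:
move_arm(
  plan=[
    [[0, 0, 1], 0, 0.1],
    [[0, 0, 3], 0, 0.1],
    [[0, 0, 4], 0, 0.1],
    [[0, 0, 4.5], 0, 0.1],
    [[-0.6, 2, 2], 0, 0],
  ],
)

```text
time_s: 15.1
ee_pos: [506.8, -190.8, 166.0]
ee_rot: [-179.8, 0.5, 177.3]
force: [0.3, 0.5, 0.2]
gripper_width: 87.3
gripper_force: 0.0
```

Emit:
move_arm(
  plan=[
    [[-1.5, 4, 0], 0, 0],
    [[-1.5, 4, 0], 0, 0],
    [[-1.5, 4, 0], 0, 0],
    [[-1.5, 4, 0], 0, 0],
    [[0, 1.7, 0], 0, 0],
  ],
)

```text
time_s: 15.6
ee_pos: [441.6, -9.2, 161.7]
ee_rot: [179.9, -0.1, 177.5]
force: [0.6, 0.2, 0.0]
gripper_width: 90.8
gripper_force: 0.0
```

Emit:
move_arm(
  plan=[
    [[0, 0, -3], 0, 0],
    [[0, 0, -3], 0, 0],
    [[0, 0, 0], 0, 0],
    [[0, 0, 0], 0, 0],
  ],
)

```text
time_s: 16.0
ee_pos: [444.3, -11.7, 101.7]
ee_rot: [180.0, 0.0, 177.4]
force: [-0.6, -0.5, -0.9]
gripper_width: 91.2
gripper_force: 0.0
```

Emit:
move_arm(
  plan=[
    [[0, 0, -3.5], 0, 0],
    [[0, 0, -3], 0, 0],
    [[0, 0, -1.7], 0, 0],
    [[0, 0, -0.8], 0, 0],
    [[0, 0, -0.3], 0, 0],
  ],
)

```text
time_s: 16.5
ee_pos: [445.2, -11.9, 8.6]
ee_rot: [180.0, 0.1, 177.4]
force: [0.3, 0.2, 0.2]
gripper_width: 91.5
gripper_force: 0.0
```

Emit:
move_arm(
  plan=[
    [[0, 0, 0], 0, 0],
    [[0, 0, 0], 0, 0.3],
    [[0, 0, 0], 0, 0.5],
    [[0, 0, 0], 0, 0.7],
    [[0, 0, 0], 0, 1],
  ],
)

```text
time_s: 17.0
ee_pos: [444.3, -11.7, 8.3]
ee_rot: [180.0, 0.0, 177.4]
force: [-0.1, 0.3, -0.2]
gripper_width: 61.6
gripper_force: 0.0
```

Emit:
move_arm(
  plan=[
    [[0, 0, 0], 0, 1],
    [[0, 0, 0], 0, 1],
    [[0, 0, 0], 0, 1],
    [[0, 0, 0], 0, 1],
  ],
)

```text
time_s: 17.4
ee_pos: [444.2, -11.7, 8.2]
ee_rot: [-180.0, 0.0, 177.4]
force: [-0.6, -0.9, 4.8]
gripper_width: 58.5
gripper_force: 10.0
```

Emit:
move_arm(
  plan=[
    [[0, 0, 1], 0, 1],
    [[0, 0, 2], 0, 1],
    [[0, 0, 4], 0, 1],
    [[0, -1, 4], 0, 1],
    [[0, -3, 2], 0, 1],
  ],
)

```text
time_s: 17.9
ee_pos: [445.4, -50.8, 141.3]
ee_rot: [180.0, 0.3, 177.6]
force: [1.1, -0.0, -2.1]
gripper_width: 58.5
gripper_force: 10.0
```

Emit:
move_arm(
  plan=[
    [[0, -4, 0], 0, 1],
    [[0, -4, 0], 0, 1],
    [[0, -4, 0], 0, 1],
    [[-0.1, -3.4, 0], 0, 1],
    [[0, 0, 0], 0, 1],
  ],
)

```text
time_s: 18.4
ee_pos: [443.1, -209.1, 138.1]
ee_rot: [-179.9, 0.0, 177.2]
force: [0.4, 0.0, -1.6]
gripper_width: 58.5
gripper_force: 10.0
```

Emit:
move_arm(
  plan=[
    [[0, 0, 0], 0, 1],
    [[0, 0, 0], 0, 1],
  ],
)

```text
time_s: 18.6
ee_pos: [442.7, -204.7, 137.8]
ee_rot: [179.9, -0.1, 177.4]
force: [0.1, -0.3, -0.8]
gripper_width: 58.5
gripper_force: 10.0
```

Emit:
move_arm(
  plan=[
    [[0, 0, -3.5], 0, 1],
    [[0, 0, -3], 0, 1],
    [[0, 0, -2.5], 0, 1],
    [[0, 0, -1.5], 0, 1],
    [[0, 0, -0.8], 0, 1],
  ],
)

```text
time_s: 19.1
ee_pos: [442.3, -204.0, 23.7]
ee_rot: [179.9, -0.1, 177.5]
force: [-0.9, -0.6, -1.7]
gripper_width: 58.4
gripper_force: 10.0
```

Emit:
move_arm(
  plan=[
    [[0, 0, -0.3], 0, 1],
    [[0, 0, 0], 0, 1],
    [[0, 0, 0], 0, 1],
  ],
)

```text
time_s: 19.4
ee_pos: [443.8, -205.8, 22.8]
ee_rot: [-180.0, 0.1, 177.4]
force: [0.1, -0.8, -0.9]
gripper_width: 58.4
gripper_force: 10.0
```

Emit:
move_arm(
  plan=[
    [[0, 0, -0.3], 0, 1],
    [[0, 0, -0.1], 0, 1],
    [[0, 0, 0], 0, 1],
  ],
)

```text
time_s: 19.7
ee_pos: [443.1, -205.7, 18.1]
ee_rot: [180.0, 0.0, 177.4]
force: [-0.2, -0.8, -1.0]
gripper_width: 58.6
gripper_force: 10.0
```

Emit:
move_arm(
  plan=[
    [[0, 0, -0.1], 0, 1],
    [[0, 0, 0], 0, 1],
  ],
)

```text
time_s: 19.9
ee_pos: [443.1, -205.7, 16.9]
ee_rot: [180.0, -0.0, 177.4]
force: [-0.5, 0.1, -0.2]
gripper_width: 58.2
gripper_force: 10.0
```

Emit:
move_arm(
  plan=[
    [[0, 0, -0.1], 0, 1],
    [[0, 0, 0], 0, 1],
  ],
)

```text
time_s: 20.1
ee_pos: [443.2, -205.7, 16.2]
ee_rot: [-180.0, 0.0, 177.4]
force: [-0.0, 0.5, 1.5]
gripper_width: 58.5
gripper_force: 10.0
```

Emit:
move_arm(
  plan=[
    [[0, 0, 0], 0, 0.3],
    [[0, 0, 0], 0, 0.2],
    [[0, 0, 0], 0, 0.1],
    [[0, 0, 0], 0, 0.1],
    [[0, 0, 0], 0, 0.1],
  ],
)

```text
time_s: 20.6
ee_pos: [443.1, -205.7, 15.9]
ee_rot: [180.0, -0.0, 177.4]
force: [-0.6, 0.4, 0.6]
gripper_width: 81.7
gripper_force: 0.0
```

Emit:
move_arm(
  plan=[
    [[0, 0, 1], 0, 0.1],
    [[0, 0, 3], 0, 0.1],
    [[0, 0, 4], 0, 0.1],
    [[0, 0, 4.5], 0, 0.1],
    [[0, 2, 2], 0, 0.1],
  ],
)

```text
time_s: 21.1
ee_pos: [445.3, -187.7, 165.8]
ee_rot: [-179.8, 0.4, 177.3]
force: [-0.0, -0.0, -0.2]
gripper_width: 81.8
gripper_force: 0.0
```

Emit:
move_arm(
  plan=[
    [[0, 4, 0], 0, 0.3],
    [[0, 4, 0], 0, 0.3],
    [[0, 4, 0], 0, 0.3],
    [[0, 4, 0], 0, 0.3],
    [[0, 0, 0], 0, 0.3],
  ],
)

```text
time_s: 21.6
ee_pos: [442.7, -22.1, 161.8]
ee_rot: [179.9, 0.0, 177.7]
force: [0.1, 0.5, -0.1]
gripper_width: 64.2
gripper_force: 0.0
```

```bash
cat >> h.py <<'E'
def lidfit(p,x=547,y=199,zb=0):
    c=cloud(p); q=near(c,x,y,110,zb+66,zb+84); print("bar",rect(q),len(q),np.median(q,axis=0).round(1))
    q=near(c,x,y,190,zb+10.5,zb+20)
    # plate fit: only pixels grey
    m=(np.hypot(c[...,0]-x,c[...,1]-y)<170)&(c[...,2]>zb+10)&(c[...,2]<zb+19)&(np.ptp(p["frame"].astype(int),axis=2)<14)
    k=cv2.morphologyEx(m.astype(np.uint8),cv2.MORPH_OPEN,np.ones((3,3))); n,l,s,_=cv2.connectedComponentsWithStats(k)
    i=1+np.argmax(s[1:,4]); print("plate",rect(c[l==i]),s[i,4])
E
python3 - <<'E'
from h import *
for n in("top","side"):
    p=env.grab_frame(n); save(p,n+"1"); print(n); lidfit(p); print(boxfit(cloud(p)))
    for g,k in globes(p): print("globe",g.round(1),k)
E
```

```text
top
bar [546.3 200.5  16.3  89.2  82.7] 283 [545.3 200.4  73.8]Traceback (most recent call last):
  File "<stdin>", line 3, in <module>
  File "h.py", line 41, in lidfit
    i=1+np.argmax(s[1:,4]); print("plate",rect(c[l==i]),s[i,4])
        ~~~~~~~~~^^^^^^^^^
    return _wrapfunc(a, 'argmax', axis=axis, out=out, **kwds)
    return bound(*args, **kwds)
ValueError: attempt to get argmax of an empty sequence
```

View pics/top1.png

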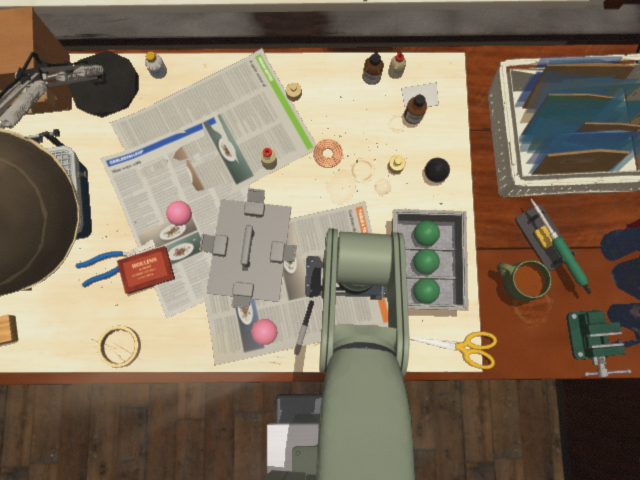

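Emit:
move_arm(
  plan=[
    [[2, 4.5, 0], -0.8, 0.4],
    [[2, 4.5, 0], -0.8, 0.4],
    [[2, 4.5, 0], -0.8, 0.4],
    [[2, 4.5, 0], -0.8, 0.4],
    [[2, 4.5, 0], -0.8, 0.4],
  ],
)

```text
time_s: 22.15
ee_pos: [544.4, 199.8, 161.4]
ee_rot: [-180.0, 0.0, 173.3]
force: [0.5, -0.9, 0.6]
gripper_width: 55.1
gripper_force: 0.0
```

Emit:
move_arm(
  plan=[
    [[0.3, 0.1, -2], -0.2, 0.4],
    [[0, 0, -2], 0, 0.4],
    [[0, 0, 0], 0, 0.4],
    [[0, 0, 0], 0, 0.4],
  ],
)

```text
time_s: 22.55
ee_pos: [546.5, 199.3, 121.3]
ee_rot: [-180.0, -0.0, 173.1]
force: [-0.1, -0.0, 0.3]
gripper_width: 54.7
gripper_force: 0.0
```

```bash
python3 - <<'E'
from h import *
p=env.grab_frame("side"); save(p,"side2")
c=cloud(p); q=near(c,547,199,110,64,80); print(rect(q),len(q))
print([ (np.round(r["point"]),r["score"]) for r in env.landmark_of(p,"lid_grip")[:3]])
E
```

```text
[546.2 199.1  19.2  88.6  82.5] 226
[(array([294., 208.]), 0.67)]
```

View pics/side2.png

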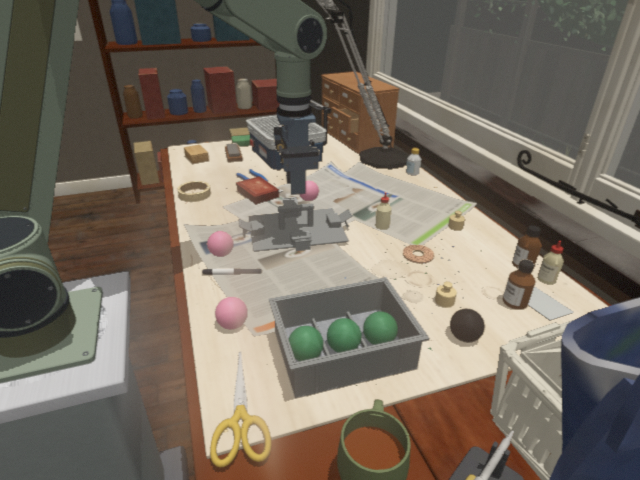

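Emit:
move_arm(
  plan=[
    [[0, 0, -3], 0, 0.4],
    [[0, 0, -2.2], 0, 0.4],
    [[0, 0, -1.3], 0, 0.4],
    [[0, 0, -0.7], 0, 0.4],
    [[0, 0, 0], 0, 0.4],
  ],
  squeeze=15,
)

```text
time_s: 23.15
ee_pos: [546.2, 200.2, 49.0]
ee_rot: [-180.0, -0.0, 173.2]
force: [0.0, 0.2, -0.8]
gripper_width: 54.8
gripper_force: 0.0
```

Emit:
move_arm(
  plan=[
    [[0, 0, 0], 0, 0.6],
    [[0, 0, 0], 0, 0.7],
    [[0, 0, 0], 0, 0.8],
    [[0, 0, 0], 0, 0.9],
    [[0, 0, 0], 0, 1],
  ],
)

```text
time_s: 23.65
ee_pos: [546.2, 200.4, 49.2]
ee_rot: [180.0, 0.0, 173.2]
force: [0.8, -0.8, 0.6]
gripper_width: 17.5
gripper_force: 0.0
```

Emit:
move_arm(
  plan=[
    [[0, 0, 0], 0, 1],
    [[0, 0, 0], 0, 1],
    [[0, 0, 0], 0, 1],
  ],
  squeeze=40,
)

```text
time_s: 23.95
ee_pos: [546.3, 200.6, 49.3]
ee_rot: [180.0, 0.0, 173.2]
force: [0.3, 1.7, 1.8]
gripper_width: 15.2
gripper_force: 40.0
```

Emit:
move_arm(
  plan=[
    [[0, 0, 0.5], 0, 1],
    [[0, 0, 1.5], 0, 1],
    [[0, 0, 3], 0, 1],
    [[0, 0, 3.5], 0, 1],
    [[0, 0, 3], 0, 1],
  ],
)

```text
time_s: 24.45
ee_pos: [545.3, 199.7, 164.2]
ee_rot: [-179.9, -0.1, 173.2]
force: [0.3, 0.1, -5.4]
gripper_width: 15.7
gripper_force: 40.0
```

Emit:
move_arm(
  plan=[
    [[0, -1, 0.5], 0, 1],
    [[-0.2, -2.5, 0], 0.4, 1],
    [[-0.3, -4, 0], 0.4, 1],
    [[-0.4, -4, 0], 0.4, 1],
    [[-0.4, -4, 0], 0.4, 1],
  ],
)

```text
time_s: 24.95
ee_pos: [530.9, 43.0, 166.5]
ee_rot: [-179.9, -0.3, 174.9]
force: [0.1, -0.0, -6.7]
gripper_width: 15.8
gripper_force: 40.0
```

Emit:
move_arm(
  plan=[
    [[-0.4, -4, 0], 0.4, 1],
    [[-0.4, -4, 0], 0.4, 1],
    [[-0.4, -4, 0], 0.4, 1],
    [[-0.4, -4, 0], 0.4, 1],
    [[-0.4, -3, 0], 0.4, 1],
  ],
)

```text
time_s: 25.45
ee_pos: [510.6, -147.4, 166.6]
ee_rot: [-180.0, -0.3, 176.7]
force: [1.1, 1.2, -6.1]
gripper_width: 16.0
gripper_force: 40.0
```

Emit:
move_arm(
  plan=[
    [[-0.3, -3, 0], 0.4, 1],
    [[0, -2, 0], 0.2, 1],
    [[0, -1, 0], 0, 1],
    [[0, 0, 0], 0, 1],
    [[0, 0, 0], 0, 1],
  ],
)

```text
time_s: 25.95
ee_pos: [509.3, -203.8, 167.9]
ee_rot: [179.9, -0.1, 177.4]
force: [0.4, 1.1, -6.8]
gripper_width: 15.5
gripper_force: 40.0
```

```bash
python3 - <<'E'
from h import *
print(env.state()["ee_pos"])
p=env.grab_frame("side"); save(p,"side3")
p=env.grab_frame("top"); save(p,"top3")
E
```

```text
[ 509.28987145 -203.84160847  167.92862071]
```

View pics/side3.png

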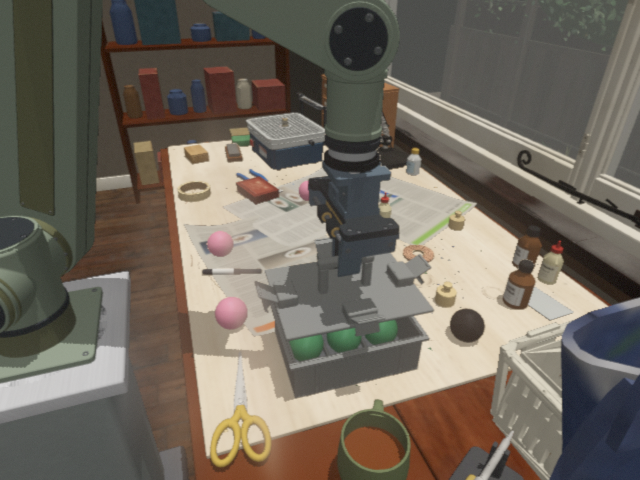

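View pics/top3.png

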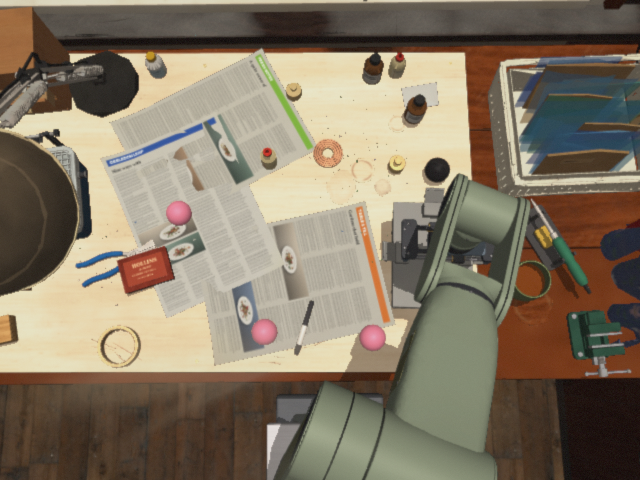

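```bash
cat >> h.py <<'E'
def platefit(n,z0,z1,x=510,y=-208):
    p=env.grab_frame(n); c=cloud(p)
    m=((abs(c[...,0]-x)<160)&(abs(c[...,1]-y)<130)&(c[...,2]>z0)&(c[...,2]<z1)).astype(np.uint8)
    nn,l,s,_=cv2.connectedComponentsWithStats(m); i=1+np.argmax(s[1:,4]); q=c[l==i]
    # plane tilt and rectangle
    A=np.c_[q[:,:2]-[x,y],np.ones(len(q))]; k=np.linalg.lstsq(A,q[:,2],rcond=None)[0]
    print(n,rect(q),len(q),"slopes",k.round(4)); return q
E
python3 - <<'E'
from h import *
s=env.state(); print(s["ee_pos"].round(1),s["ee_rot"].round(2))
platefit("side",126,139); platefit("top",126,139)
print(env.state()["ee_pos"].round(1))
E
```

```text
[ 509.8 -203.5  168.5] [ 1.7995e+02 -6.0000e-02  1.7745e+02]
side [ 509.2 -203.8  172.8  228.    87.2] 7001 slopes [-1.400000e-03  3.500000e-03  1.327242e+02]
top [ 450.5 -149.    66.4  103.8   86.2] 1173 slopes [6.300000e-03 9.600000e-03 1.327164e+02]
[ 510.1 -203.6  168.9]
```

Emit:
move_arm(
  plan=[
    [[0, -0.45, 0], 0.2, 1],
    [[0, 0, -1.5], 0, 1],
    [[0, 0, -1.5], 0, 1],
    [[0, 0, -0.7], 0, 1],
    [[0, 0, 0], 0, 1],
  ],
)

```text
time_s: 26.65
ee_pos: [509.5, -208.8, 131.0]
ee_rot: [180.0, -0.1, 177.6]
force: [-0.2, -0.3, -5.4]
gripper_width: 15.9
gripper_force: 40.0
```

Emit:
move_arm(
  plan=[
    [[0, 0, 0], 0, 1],
    [[0, 0, 0], 0, 1],
  ],
)

```text
time_s: 26.85
ee_pos: [510.7, -209.4, 132.8]
ee_rot: [-180.0, 0.1, 177.6]
force: [0.7, -0.1, -5.4]
gripper_width: 15.9
gripper_force: 40.0
```

```bash
python3 - <<'E'
from h import *
s=env.state(); print(s["ee_pos"].round(1),s["ee_rot"].round(2))
platefit("side",90,102)
E
```

```text
[ 510.7 -209.4  132.8] [-1.7996e+02  1.0000e-01  1.7760e+02]
side [ 510.4 -209.5  172.3  228.2   87.4] 6884 slopes [1.40000e-03 1.70000e-03 9.70092e+01]
```

Emit:
move_arm(
  plan=[
    [[0, 0.05, -0.5], 0, 1],
    [[0, 0, -0.3], 0, 1],
    [[0, 0, 0], 0, 1],
  ],
)

```text
time_s: 27.2
ee_pos: [509.6, -208.4, 123.3]
ee_rot: [180.0, -0.1, 177.6]
force: [-0.0, -1.1, -6.2]
gripper_width: 15.8
gripper_force: 40.0
```

Emit:
move_arm(
  plan=[
    [[0, 0, -0.3], 0, 1],
    [[0, 0, -0.2], 0, 1],
    [[0, 0, 0], 0, 1],
  ],
)

```text
time_s: 27.5
ee_pos: [509.9, -208.6, 118.6]
ee_rot: [180.0, -0.0, 177.6]
force: [-0.8, 0.4, -5.6]
gripper_width: 15.6
gripper_force: 40.0
```

Emit:
move_arm(
  plan=[
    [[0, 0, -0.1], 0, 1],
    [[0, 0, 0], 0, 1],
  ],
)

```text
time_s: 27.7
ee_pos: [510.1, -208.7, 117.9]
ee_rot: [180.0, -0.0, 177.6]
force: [0.6, -0.7, -5.8]
gripper_width: 15.4
gripper_force: 40.0
```

Emit:
move_arm(
  plan=[
    [[0, 0, -0.1], 0, 1],
    [[0, 0, 0], 0, 1],
  ],
)

```text
time_s: 27.9
ee_pos: [510.3, -208.8, 117.2]
ee_rot: [-180.0, 0.0, 177.6]
force: [-0.5, -0.4, -4.2]
gripper_width: 15.4
gripper_force: 40.0
```

Emit:
move_arm(
  plan=[
    [[0, 0, -0.05], 0, 1],
    [[0, 0, 0], 0, 1],
  ],
)

```text
time_s: 28.1
ee_pos: [510.3, -208.8, 117.2]
ee_rot: [-180.0, 0.0, 177.6]
force: [-2.3, 0.4, 0.9]
gripper_width: 15.6
gripper_force: 40.0
```

Emit:
move_arm(
  plan=[
    [[0, 0, 0], 0, 0.7],
    [[0, 0, 0], 0, 0.6],
    [[0, 0, 0], 0, 0.5],
    [[0, 0, 0], 0, 0.5],
    [[0, 0, 0], 0, 0.5],
  ],
)

```text
time_s: 28.6
ee_pos: [510.2, -208.7, 116.5]
ee_rot: [180.0, 0.0, 177.6]
force: [-1.3, 0.0, 0.6]
gripper_width: 45.6
gripper_force: 0.0
```

Emit:
move_arm(
  plan=[
    [[0, 0, 1], 0, 0.5],
    [[0, 0, 3], 0, 0.5],
    [[0, 0, 4], 0, 0.5],
    [[0, 0, 3], 0, 0.5],
    [[0, 0, 0], 0, 1],
  ],
)

```text
time_s: 29.1
ee_pos: [512.6, -209.8, 232.1]
ee_rot: [-179.8, 0.6, 177.6]
force: [0.8, -0.4, 0.7]
gripper_width: 40.2
gripper_force: 0.0
```

Emit:
move_arm(
  plan=[
    [[0, 4, 0], 0, 1],
    [[0, 4, 0], 0, 1],
    [[0, 2.4, 0], 0, 1],
    [[0, 0, 0], 0, 1],
    [[0, 0, 0], 0, 1],
  ],
)

```text
time_s: 29.6
ee_pos: [510.0, -104.7, 226.4]
ee_rot: [-180.0, -0.0, 177.7]
force: [-0.1, 0.1, -0.1]
gripper_width: 1.6
gripper_force: 0.0
```

```bash
python3 - <<'E'
from h import *
s=env.state(); print(s["ee_pos"].round(1),s["ee_rot"].round(2),s["gripper_width"])
q=platefit("side",77,88); 
p=env.grab_frame("side"); save(p,"side4"); c=cloud(p)
for r in env.landmark_of(p,"press_1")[:5]:
    u,v=r["point"]; print(r["score"],np.round([u,v]),c[int(v),int(u)].round())
q=near(c,510,-209,60,130,155); print("bar",rect(q),np.median(q[:,2]))
q=near(c,510,-209,160,95,130); print(len(q))
E
```

```text
[ 510.  -104.7  226.4] [-1.7997e+02 -1.0000e-02  1.7766e+02] 1.5897479163542052
side [ 510.1 -208.1  173.5  228.8   87.5] 7264 slopes [-2.00000e-04  1.00000e-03  8.14376e+01]
0.87 [328. 266.] [ 516. -104.  106.]
0.83 [370. 348.] [ 502. -315.  112.]
0.68 [267. 318.] [ 381. -202.  106.]
0.56 [417. 283.] [ 644. -202.  107.]
bar [ 509.2 -209.1   17.9   89.1   88.2] 140.79259014993005
2963
```

View pics/side4.png

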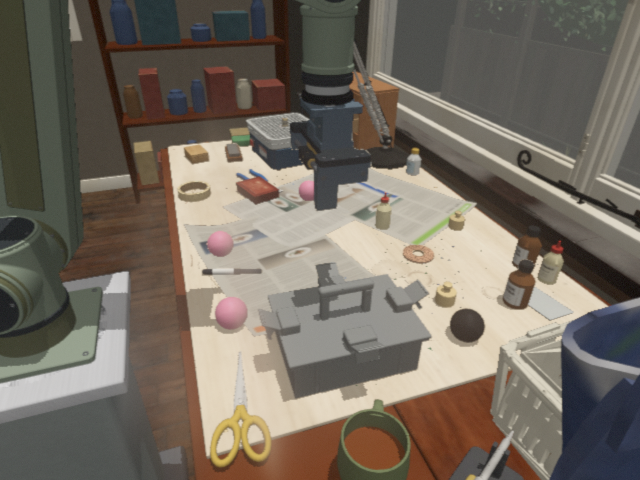

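Emit:
move_arm(
  plan=[
    [[0.45, 0, -3.5], 0, 1],
    [[0, 0, -3.5], 0, 1],
    [[0, 0, -2.5], 0, 1],
    [[0, 0, -1], 0, 1],
    [[0, 0, 0], 0, 1],
  ],
  squeeze=20,
)

```text
time_s: 30.25
ee_pos: [513.9, -105.2, 120.3]
ee_rot: [180.0, -0.2, 177.5]
force: [0.1, -1.4, 0.4]
gripper_width: 0.7
gripper_force: 0.0
```

Emit:
move_arm(
  plan=[
    [[0, 0, 0], 0, 1],
    [[0, 0, -0.6], 0, 1],
    [[0, 0, -0.4], 0, 1],
    [[0, 0, -0.3], 0, 1],
    [[0, 0, -0.2], 0, 1],
  ],
)

```text
time_s: 30.75
ee_pos: [514.9, -104.7, 106.7]
ee_rot: [-180.0, 0.1, 177.6]
force: [0.6, 0.1, 2.3]
gripper_width: 0.5
gripper_force: 0.7
```

Contact; continue down.

Emit:
move_arm(
  plan=[
    [[0, 0, -0.3], 0, 1],
    [[0, 0, -0.3], 0, 1],
    [[0, 0, 0], 0, 1],
  ],
)

```text
time_s: 31.05
ee_pos: [514.0, -104.7, 99.7]
ee_rot: [180.0, -0.1, 177.6]
force: [-0.3, -0.4, -0.1]
gripper_width: 0.3
gripper_force: 0.0
```

Emit:
move_arm(
  plan=[
    [[0, 0, -0.3], 0, 1],
    [[0, 0, -0.2], 0, 1],
    [[0, 0, 0], 0, 1],
  ],
)

```text
time_s: 31.35
ee_pos: [514.3, -104.7, 95.1]
ee_rot: [180.0, -0.0, 177.6]
force: [0.3, 0.1, 0.8]
gripper_width: 0.4
gripper_force: 0.0
```

Emit:
move_arm(
  plan=[
    [[0, 0, 2], 0, 1],
    [[0, 0, 3.5], 0, 1],
    [[3.5, -2.5, 0], 0, 1],
    [[3.5, -3, 0], 0, 1],
    [[3.5, -3, 0], 0, 1],
  ],
)

```text
time_s: 31.85
ee_pos: [620.9, -190.5, 151.3]
ee_rot: [-180.0, 0.1, 177.6]
force: [0.5, 0.5, -0.2]
gripper_width: 0.3
gripper_force: 0.0
```

Emit:
move_arm(
  plan=[
    [[2.35, -2.5, 0], 0, 1],
    [[0, 0, 0], 0, 1],
    [[0, 0, -2], 0, 1],
    [[0, 0, -1], 0, 1],
    [[0, 0, 0], 0, 1],
  ],
)

```text
time_s: 32.35
ee_pos: [641.4, -213.7, 118.5]
ee_rot: [179.9, -0.3, 177.6]
force: [-0.1, 0.3, -0.3]
gripper_width: 0.7
gripper_force: 0.0
```

Emit:
move_arm(
  plan=[
    [[0, 0, 0], 0, 1],
    [[0, 0, -0.6], 0, 1],
    [[0, 0, -0.4], 0, 1],
    [[0, 0, 0], 0, 1],
  ],
)

```text
time_s: 32.75
ee_pos: [643.7, -214.6, 110.8]
ee_rot: [-180.0, 0.1, 177.6]
force: [1.0, -0.2, 1.7]
gripper_width: 0.5
gripper_force: 0.9
```

Emit:
move_arm(
  plan=[
    [[0, 0, -0.4], 0, 1],
    [[0, 0, -0.3], 0, 1],
    [[0, 0, -0.3], 0, 1],
    [[0, 0, 0], 0, 1],
  ],
)

```text
time_s: 33.15
ee_pos: [641.8, -214.5, 99.1]
ee_rot: [180.0, -0.2, 177.6]
force: [0.5, -0.1, 0.5]
gripper_width: 0.3
gripper_force: 0.0
```

Emit:
move_arm(
  plan=[
    [[0, 0, -0.3], 0, 1],
    [[0, 0, -0.2], 0, 1],
    [[0, 0, 0], 0, 1],
    [[0, 0, 0], 0, 1],
  ],
)

```text
time_s: 33.55
ee_pos: [643.0, -214.7, 95.3]
ee_rot: [180.0, -0.0, 177.6]
force: [-0.3, 0.9, -0.1]
gripper_width: 0.6
gripper_force: 0.0
```

Emit:
move_arm(
  plan=[
    [[0, 0, 2], 0, 1],
    [[0, 0, 3.5], 0, 1],
    [[-3.5, -2.4, 0], 0, 1],
    [[-3.5, -2.6, 0], 0, 1],
    [[-3.5, -2.5, 0], 0, 1],
  ],
)

```text
time_s: 34.05
ee_pos: [537.2, -290.3, 150.9]
ee_rot: [-180.0, 0.0, 177.7]
force: [-0.3, -0.6, -0.1]
gripper_width: 0.4
gripper_force: 0.0
```

Emit:
move_arm(
  plan=[
    [[-3.2, -2.3, 0], 0, 1],
    [[0, 0, 0], 0, 1],
    [[0, 0, -2], 0, 1],
    [[0, 0, -1], 0, 1],
    [[0, 0, 0], 0, 1],
  ],
)

```text
time_s: 34.55
ee_pos: [505.6, -311.7, 118.8]
ee_rot: [179.9, -0.2, 177.6]
force: [-0.6, -0.2, -0.2]
gripper_width: -0.2
gripper_force: 0.0
```

Emit:
move_arm(
  plan=[
    [[0, 0, 0], 0, 1],
    [[0, 0, -0.6], 0, 1],
    [[0, 0, -0.4], 0, 1],
    [[0, 0, 0], 0, 1],
  ],
)

```text
time_s: 34.95
ee_pos: [506.7, -313.1, 110.6]
ee_rot: [-179.9, 0.1, 177.6]
force: [0.5, -1.1, 2.5]
gripper_width: 0.3
gripper_force: 0.9
```

Emit:
move_arm(
  plan=[
    [[0, 0, -0.4], 0, 1],
    [[0, 0, -0.3], 0, 1],
    [[0, 0, -0.3], 0, 1],
    [[0, 0, 0], 0, 1],
  ],
)

```text
time_s: 35.35
ee_pos: [505.4, -312.1, 99.5]
ee_rot: [179.9, -0.1, 177.6]
force: [-0.2, -0.6, 0.4]
gripper_width: 0.2
gripper_force: 0.0
```

Emit:
move_arm(
  plan=[
    [[0, 0, -0.3], 0, 1],
    [[0, 0, -0.2], 0, 1],
    [[0, 0, 0], 0, 1],
    [[0, 0, 0], 0, 1],
  ],
)

```text
time_s: 35.75
ee_pos: [506.1, -312.6, 95.4]
ee_rot: [180.0, -0.0, 177.6]
force: [0.2, -0.3, -0.1]
gripper_width: 0.6
gripper_force: 0.0
```

Emit:
move_arm(
  plan=[
    [[0, 0, 2], 0, 1],
    [[0, 0, 3.5], 0, 1],
    [[-3.5, 2.5, 0], 0, 1],
    [[-3.5, 3, 0], 0, 1],
    [[-3.5, 3, 0], 0, 1],
  ],
)

```text
time_s: 36.25
ee_pos: [400.0, -226.9, 150.7]
ee_rot: [-180.0, 0.0, 177.6]
force: [0.0, 1.3, 0.2]
gripper_width: 0.2
gripper_force: 0.0
```

Emit:
move_arm(
  plan=[
    [[-2.4, 2.5, 0], 0, 1],
    [[0, 0, 0], 0, 1],
    [[0, 0, -2], 0, 1],
    [[0, 0, -1], 0, 1],
    [[0, 0, 0], 0, 1],
  ],
)

```text
time_s: 36.75
ee_pos: [376.7, -202.6, 119.4]
ee_rot: [179.9, -0.1, 177.6]
force: [0.1, 0.1, -0.4]
gripper_width: 0.2
gripper_force: 0.0
```

Emit:
move_arm(
  plan=[
    [[0, 0, 0], 0, 1],
    [[0, 0, -0.6], 0, 1],
    [[0, 0, -0.4], 0, 1],
    [[0, 0, 0], 0, 1],
  ],
)

```text
time_s: 37.15
ee_pos: [376.9, -202.8, 110.2]
ee_rot: [-180.0, -0.0, 177.6]
force: [-1.8, -0.9, 1.7]
gripper_width: 0.6
gripper_force: 0.8
```

Emit:
move_arm(
  plan=[
    [[0, 0, -0.4], 0, 1],
    [[0, 0, -0.3], 0, 1],
    [[0, 0, -0.3], 0, 1],
    [[0, 0, 0], 0, 1],
  ],
)

```text
time_s: 37.55
ee_pos: [377.1, -202.5, 100.0]
ee_rot: [180.0, -0.0, 177.6]
force: [-0.6, -0.8, 0.5]
gripper_width: 0.1
gripper_force: 0.0
```

Emit:
move_arm(
  plan=[
    [[0, 0, -0.3], 0, 1],
    [[0, 0, -0.2], 0, 1],
    [[0, 0, 0], 0, 1],
    [[0, 0, 0], 0, 1],
  ],
)

```text
time_s: 37.95
ee_pos: [377.1, -202.7, 95.4]
ee_rot: [180.0, 0.0, 177.6]
force: [-0.3, 0.1, 0.6]
gripper_width: 0.4
gripper_force: 0.0
```

Emit:
move_arm(
  plan=[
    [[0, 0, 2], 0, 1],
    [[0, 0, 4], 0, 1],
    [[0, 4, 4], 0, 1],
    [[0, 5, 0], 0, 1],
    [[0, 5, 0], 0, 1],
  ],
)

```text
time_s: 38.45
ee_pos: [377.8, -66.4, 192.2]
ee_rot: [-180.0, 0.2, 177.4]
force: [0.6, -0.5, 0.9]
gripper_width: 0.3
gripper_force: 0.0
```

Emit:
move_arm(
  plan=[
    [[0, 5, 0], 0, 1],
    [[0, 4, 0], 0, 1],
    [[0, 0, 0], 0, 1],
  ],
)

```text
time_s: 38.75
ee_pos: [376.8, 26.5, 191.1]
ee_rot: [179.9, 0.0, 178.0]
force: [-0.1, -0.5, -0.0]
gripper_width: 0.3
gripper_force: 0.0
```

```bash
python3 - <<'E'
from h import *
platefit("side",77,87)
p=env.grab_frame("side"); c=cloud(p)
cv2.imwrite("pics/side5.png",cv2.resize(p["frame"][240:420,230:470,::-1],None,fx=3,fy=3))
save(env.grab_frame("top"),"top5")
for n,(x,y) in dict(t1=(514.5,-104.7),t2=(642.9,-214.4),t3=(505.5,-312.5),t4=(377.1,-202.8)).items():
    q=near(c,x,y,8,60,130); print(n,len(q),np.median(q[:,2]) if len(q) else None)
E
```

```text
side [ 509.7 -208.7  173.   228.    87.5] 7249 slopes [-2.00000e-04  9.00000e-04  8.14239e+01]
t1 31 92.6575849324355
t2 41 92.30105933811114
t3 70 92.5760499763253
t4 60 92.57028717664116
```

View pics/side5.png

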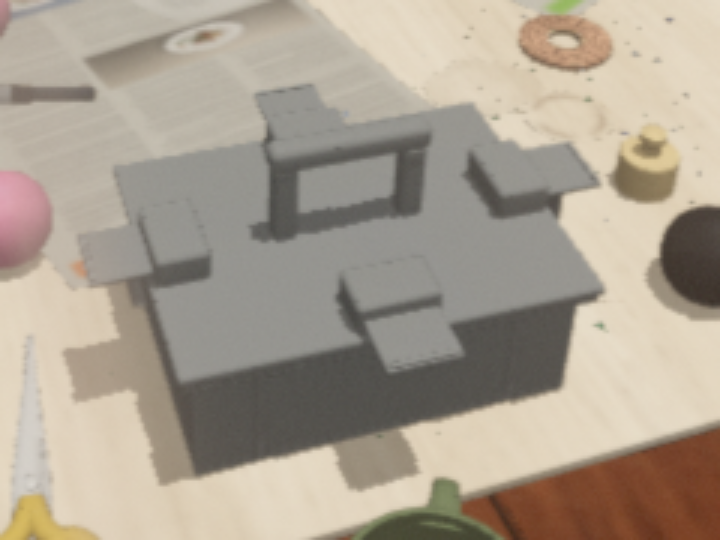

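View pics/top5.png

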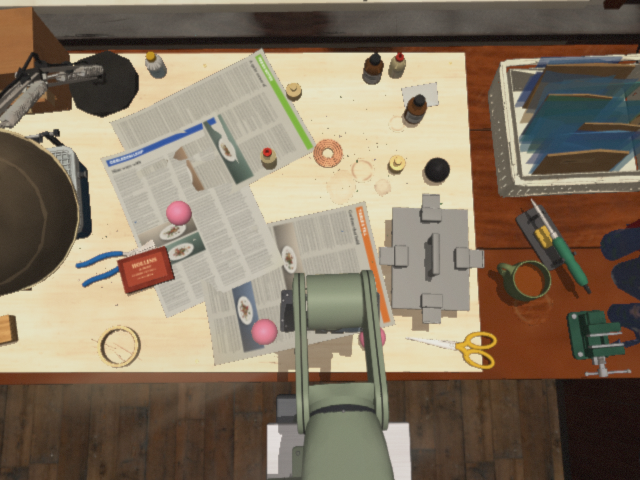

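All four tabs are level at about 92.5 mm, the lid is square on the box, and the other things have not moved. Handing in.

```bash
python3 -c "
from workcell import env; print(env.job_done())"
```

```text
the job is handed in; nothing more can be done
None
```

The three green paperweights are in their own cells, the lid is squarely on with all four tabs snapped shut, nothing else was moved, and the job is handed in (about 39 s of the 200 s; no verdict was returned).

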